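# Soap rack through the sprung gate

## Robot

A 6-joint arm with a two-finger parallel gripper is mounted at the origin on a cart in front of the work surface, level with it; the furniture and walls round the work are solid. World frame = base frame: x ahead of the robot, y to its left, z up, the work surface at z = 0. Lengths are in mm, angles in rad, forces in N, time in s.
With the tool pointing down it reaches from about 300 to 850 mm from the base axis. Payload 5.4 kg.
Tool frame: the origin (TCP) lies at the very end of the fingers, on their centre line; the grasp point (between the pads) lies manip.grasp_offset behind it (manip.grasp_offset is the distance from the TCP to the grasp point, in mm); z points along the fingers, y is the line along which they close (so a half turn about z gives the same grasp; the last joint's range is limited). The gripper opens to 85 mm and grips with 20 to 120 N. Pads are 22 mm wide; open, the fingers measure 114 mm over their backs; the gripper's body (76 mm by 85 mm) begins 54 mm behind the grasp point. The pads swing forward as they close: fully open they stand 13 mm farther back than shut.
Start: joints at [1.085, 0.158, 1.597, -0, 1.386, -0.21], TCP at [156.593, 553.249, 231.299] pointing down, gripper open.
Joint ranges: [-2.91, 2.91], [-0.94, 2.29], [0.18, 2.7], [-1.29, 4.43], [0.17, 2.64], [-3, 3]. Speed limits (rad/s): [2.57, 2.57, 3.14, 3.14, 3.14, 3.14].

## Interface

Orientations are given as a unit quaternion [x, y, z, w].
In Python, from bench import status, imaging, ticket, manip gives the robot as it stands.
- The arm moves only by the tool move_arm, never from a script. Its argument "deltas" is a list of rows, each a list of 6 numbers: the shift along the tool's x, y, z in cm, then the turn, a rotation vector about the tool's x, y, z in degrees. A call has exactly 5 rows; each row is the pose to reach, as a shift and turn from the pose commanded when the call began, along the tool's axes at that moment; what a row does not reach only later rows make up. A row lasts 1/10 s, in which the tool goes at most 50 mm and 8.59 degrees, less where a joint would pass 70% of its speed; a pose out of reach is approached as far as the arm can. A call with a gripper value outside its range is refused whole. "claw" is the finger opening in cm, from 0 to 8.54, set as the call begins (left out, the last holds). The fingers move at their own pace and stop on an object; "squeeze" is the grip in N (left out, the last holds). Time passes only in rows, so rows that repeat a pose let the fingers close, or fill a call up. It gives the time, the measured TCP pose, the force, the opening and the grip force at its end, in the units of the state.
- status.read_state(): the state, without advancing time (a new reading comes with each control period).
- imaging.snapshot(name): name is "side" or "top" or "wrist"; returns a dict with "frame" (400x640x3 uint8, red, green, blue), "range_z" (400x640 float32, mm along the optical axis (not along the pixel's ray), 0 where there is no reading), "fx", "fy", "cx", "cy" (pixels), "origin" and "rotation" of the camera in the world. Camera axes: x right, y down, z forward; pixel columns grow to the right and rows downward; lengths in mm; the calibration is good to about 2 mm. A picture is of the moment at which its call begins.
- ticket.sign_off(): hands the job in; it is judged then, once.
The state is a dict: "time_s": time; "joint_positions": joint angles; "joint_velocities": joint speeds; "joint_torque": joint torques, N m; "tcp_pos": TCP position; "orientation": TCP orientation; "force": force on the tool from outside, world axes, zero at the start; "torque": the same for the moment, N m; "grip_width": finger opening in mm; "finger_force": force on a finger pad.
Only numpy, scipy, OpenCV 4.12 (cv2) and the standard library are available. Lean on these libraries where they do the work, as an engineer would, in place of code of your own. Each camera call takes 0.05 s, during which the arm holds its last target. There are 200 camera calls.

## Task

Restock the soap bay: with one fingertip press the bar beside the chute down to hold the hinged gate open, and while holding it push the soap rack by its push plate along the chute, under the gate, until its nose is fully home against the stop board. Keep the gate held up until the rack is home and never let it touch the rack or the soaps; then let go so that it drops shut behind the rack. Only push: do not lift the rack, touch the soaps, or disturb the other things on the table.

Things in the scene. Friction and masses are not known exactly. Their poses are not given: they have to be found in the camera images.
- chute: Fixed wooden chute: 8 mm thick board 116 mm wide (x), 486 mm long (y -248 to +238), lane 92 mm wide between two 8 mm side walls (at x = -50 and +50, tops 34 mm above the table), open at its -y end, shut by a stop board at +y. Origin: on the table under the lane's centre line. +y is the way the rack is pushed (to the robot's left); the -x side faces the robot.
- axle (a point): A point on the gate's brass axle where the paddle hangs (chute x = -50, y = +95 mm, 58 mm above the table). The 8 mm thick axle runs along the chute's y over the near wall from y = -240 to +125 mm, in brass brackets that reach 66 mm above the table.
- stop_face (a point): Middle of the stop board's inner face (chute x = 0, y = +226 mm); the rack's nose rests here when home.
- gate (a joint): Sprung gate's hinge about the axle, rad: 0 = shut (a stop), grows as it opens, limit 1.2. Pressing the bar down swings the paddle up across the lane; it can be held at any angle. The paddle clears rack and soaps from 0.8; 0.95 to 1.1 leaves a margin. The spring needs about 3 N on the bar at first, 8 N wide open, and shuts the gate at once when let go.
- bar_mid (a point): Mid-length of the gate's bar, on its axis: round wooden bar, 14 mm thick, along the lane outside the near wall, 42 mm from the axle, from chute y = -245 to +40 mm, a brass arm at each end. Press it down anywhere between. Shut: axis at chute x = -89 mm, y = -102.5 mm, 72 mm above the table; at 1.0 rad x = -84 mm, 33 mm above the table.
- paddle (a point): Centre of the gate's wooden paddle, 8 mm thick. Shut, it hangs across the lane in the plane chute y = +95 mm, x from -38 to +26 mm, from 22 to 61 mm above the table. Swung up, its tip stands up to 130 mm above the table: keep the hand short of it.
- rack: Loose wooden soap rack in the lane, 0.18 to 0.35 kg plus two 0.11 kg soaps. Origin: underside of its body's centre; axes as the chute's. Body 86 mm wide, 116 mm long (nose at y = +58), end walls 28 mm high, soap tops 31 mm above its underside. It rests 8 mm above the table, its nose 25 to 70 mm short of the gate; home, its origin is at chute y = +168 mm.
- push_face (a point): On the rear face of the rack's push plate (rack y = -168 mm), mid-width, 45 mm above the rack's underside: push here towards +y. Plate upright, 60 mm wide, 10 mm thick, its top 68 mm above the table, joined to the body by a flat tail 36 mm wide and 5 mm high over which the gate shuts freely. Home, this face is at chute y = 0, 95 mm short of the gate.
- soap_a: Wrapped soap bar 52 x 78 x 26 mm lying in the rear half of the rack; origin under its centre.
- soap_b: Wrapped soap bar 52 x 78 x 26 mm lying in the front half of the rack; origin under its centre.
- red_tin: Red and white candle tin, 64 mm across, 45 mm high, standing close behind the chute's far wall; origin under its centre. Bystander.
- blue_tin: Blue and white candle tin, 64 mm across, 45 mm high, close behind the chute's far wall, left of the other; origin under its centre. Bystander.
- mug: Cream mug with a handle, 78 x 109 x 84 mm, to the left. Bystander.
- keepsake_box: Walnut keepsake box, 124 x 169 x 68 mm, at the far left. Bystander.
- pump_bottle: Brown pump bottle, 70 x 62 x 175 mm, at the right. Bystander.
- glass_candle: Painted glass candle, 66 mm across, 101 mm high, at the far right. Bystander.
- bell: Brass counter bell, 82 mm across, 61 mm high, at the near right. Bystander.
Not all that is in view belongs to the job. Leave any green or turquoise look-alike of the soap_b alone.

How it is judged (in metres and radians):
On the way, in this order (a step that is already met when the one before it is completed fails the run):
1. a finger holds the gate open while the rack is still short of it (value of joint gate above 0.8 rad and contact force between the fingers and gate above 0.3 N and y of rack in the frame of chute below 0.03 m), for 0.1 s.
2. the rack's body is half-way under the gate, which a finger still holds open (value of joint gate above 0.8 rad and contact force between the fingers and gate above 0.3 N and y of rack in the frame of chute between 0.085 and 0.155 m), for 0.05 s.
3. the rack is home with the gate still held open (value of joint gate above 0.8 rad and contact force between the fingers and gate above 0.3 N and y of rack in the frame of chute above 0.159 m), for 0.1 s.
At the end, for the whole second after the job is handed in: The rack lies flat on the chute at rest with its nose within 9 mm of the stop board and both soaps in it, and the gate has dropped shut behind its body (under 0.08 rad) without resting on it (y of rack in the frame of chute above 0.159 m and value of joint gate below 0.08 rad and linear speed of rack below 0.01 m/s and angle between rack's own z axis and vertical below 0.05 rad and height (world z) of rack below 0.012 m and contact force between gate and rack below 0.5 N and distance between each of soap_a, soap_b and rack below 0.045 m); the robot touches nothing.
It fails at once if the gate touches the rack or a soap (over 1 N) (contact force between gate and rack above 1 N or contact force between gate and soap_a above 1 N or contact force between gate and soap_b above 1 N).
It fails at once if the rack is lifted by more than 10 mm or tipped (height (world z) of rack above 0.018 m or angle between rack's own z axis and vertical above 0.15 rad).
It fails at once if a soap is touched by the robot (over 1 N), lifted, or leaves its place in the rack (contact force between any of the arm, the fingers and soap_a above 1 N or contact force between any of the arm, the fingers and soap_b above 1 N or height (world z) of any of soap_a, soap_b above 0.025 m or distance between any of soap_a, soap_b and rack above 0.045 m).
It fails at once if a bystander is moved by more than 20 mm (distance of any of red_tin, blue_tin, mug, keepsake_box, pump_bottle, glass_candle, bell from where it was at the start of the episode above 0.02 m).
It also fails if it takes over 48 s, if anything falls off the work surface, if the arm or the gripper's body presses on something with over 40 N, if the wrist force passes 120 N, or if a joint passes its speed limit or range.

## Working session

There is one attempt and no reset: what is moved stays moved. The work goes in short steps, Python scripts to look and compute and a tool call to move; the robot and the scene stay as the last step left them, time stands still between calls to the robot, and variables do not carry over. Pictures are saved under pics/ and viewed, at most 10 in all, crops included, and the job is handed in when it is done.

Besides the shell and the picture viewer there is one more tool, called as name(argument=value, ...), one argument or row to a line, values as JSON. move_arm: Moves the arm, as the interface text tells. Its arguments: {"type":"object","properties":{"deltas":{"type":"array","items":{"type":"array","items":{"type":"number"}}},"claw":{"type":"number"},"squeeze":{"type":"number"}},"required":["deltas"]}

```bash
mkdir -p pics
cat > h.py <<'E'
import numpy as np,cv2
from bench import status,imaging,ticket,manip
def snap(n,f):
    s=imaging.snapshot(n); cv2.imwrite(f'pics/{f}.png',s['frame'][:,:,::-1]); np.savez(f'pics/{f}.npz',**s); return s
def cloud(s):
    z=s['range_z'].astype(float); v,u=np.mgrid[:z.shape[0],:z.shape[1]]
    p=np.stack([(u-s['cx'])/s['fx']*z,(v-s['cy'])/s['fy']*z,z],-1)
    w=p@np.array(s['rotation']).T+np.array(s['origin']); w[z<=0]=np.nan; return w
E
python3 - <<'E'
from h import *
s=snap('top','top0'); t=snap('side','side0')
for a in (s,t): print(np.round(a['origin']),np.round(a['rotation'],3).tolist(),a['fx'])
print(status.read_state()); print(manip.grasp_offset)
E
```

```text
[ 339.    0. 1437.] [0.708, -0.701, 0.065, -0.057] 389.67245659540123
[ -32. -782. 1103.] [0.88, -0.3, 0.121, -0.348] 379.49270667370234
{'time_s': 0.1, 'joint_positions': array([ 1.08491627e+00,  1.59026783e-01,  1.59813351e+00,  1.59726263e-05,
        1.38620830e+00, -2.10118453e-01]), 'joint_velocities': array([-0.00038618, -0.00094566, -0.00333603,  0.00202108,  0.00041859,
       -0.00141221]), 'joint_torque': array([-1.83164161e-04, -3.96986246e+01, -3.32339931e+01, -1.31807979e-04,
        4.11900299e-03, -2.34298170e-05]), 'tcp_pos': array([156.32133875, 552.76553179, 230.37884158]), 'orientation': array([ 1.37445745e-01,  9.90508899e-01, -8.32065061e-04, -3.10192114e-04]), 'force': array([-0.63909361,  0.98408885,  0.0554154 ]), 'torque': array([-0.00380018, -0.00699846, -0.02800862]), 'finger_force': 0.0, 'grip_width': 85.469567340784}
18.700000000000003
```

View pics/top0.png

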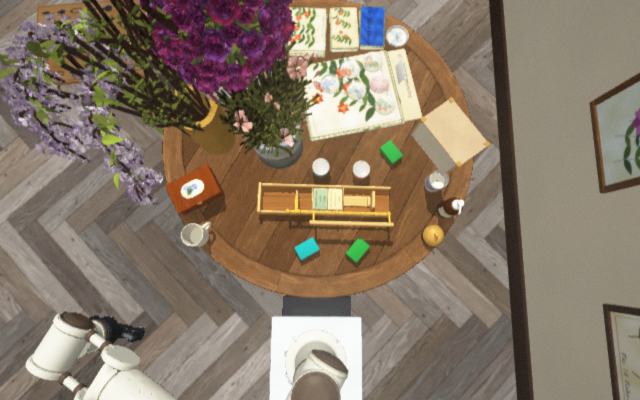

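View pics/side0.png

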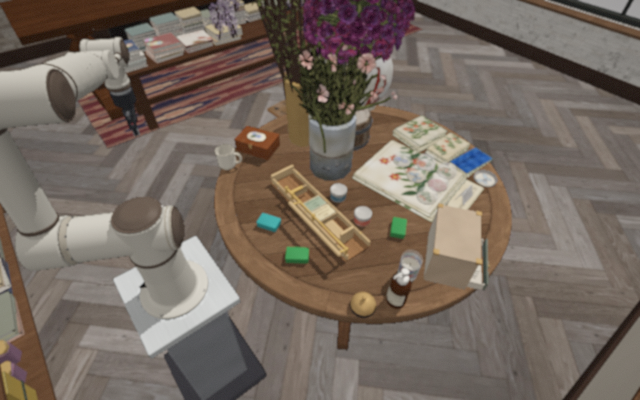

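Run:
```python
from h import *
s=dict(np.load('pics/top0.npz')); w=cloud(s)
for (u,v) in [(258,183),(258,213),(392,187),(392,224),(312,222),(350,224),(390,226),(297,200),(320,168),(362,170),(345,200),(370,201),(325,200)]:
    print((u,v),np.round(w[v,u],0))
c=s['frame'][170:240,245:405,::-1]; cv2.imwrite('pics/c0.png',cv2.resize(c,None,fx=5,fy=5,interpolation=cv2.INTER_CUBIC))
```

```text
Traceback (most recent call last):
  File "h.py", line 8, in cloud
    w=p@np.array(s['rotation']).T+np.array(s['origin']); w[z<=0]=np.nan; return w
      ~^~~~~~~~~~~~~~~~~~~~~~~~~~
ValueError: matmul: Input operand 1 has a mismatch in its core dimension 0, with gufunc signature (n?,k),(k,m?)->(n?,m?) (size 4 is different from 3)
```

Rotation is a quaternion.

```bash
sed -i "s/np.array(s\['rotation'\]).T/R.from_quat(s['rotation']).as_matrix().T/; 1a from scipy.spatial.transform import Rotation as R" h.py
python3 - <<'E'
from h import *
s=dict(np.load('pics/top0.npz')); w=cloud(s)
for (u,v) in [(258,183),(258,213),(392,187),(392,224),(312,222),(350,224),(390,226),(297,200),(320,168),(362,170),(345,200),(370,201),(325,200),(350,150),(280,220)]:
    print((u,v),np.round(w[v,u],0))
c=s['frame'][170:240,245:405,::-1]; cv2.imwrite('pics/c0.png',cv2.resize(c,None,fx=5,fy=5,interpolation=cv2.INTER_CUBIC))
sub=w[175:235,250:400]; 
# bar: z 68..85 linear fit
p=sub[(sub[...,2]>72)&(sub[...,2]<90)]; print(len(p),np.round(p[:,:].min(0)),np.round(p.max(0)))
for lo,hi in ((26,44),(44,60),(60,72),(72,90)):
    m=(w[...,2]>lo)&(w[...,2]<hi); v,u=np.nonzero(m[175:235,250:400]); print(lo,len(u))
z=np.nan_to_num(np.round(w[180:232:2,254:398:4,2])).astype(int)
for r in z: print(' '.join('%3d'%k for k in r))
E
```

```text
(258, 183) [nan nan nan]
(258, 213) [518. 220.   7.]
(392, 187) [ 623. -279.   -1.]
(392, 224) [ 475. -259.   85.]
(312, 222) [479.  20.  81.]
(350, 224) [ 474. -114.   71.]
(390, 226) [ 476. -268.   -2.]
(297, 200) [560.  75.  58.]
(320, 168) [682.  -6.  43.]
(362, 170) [ 675. -160.   50.]
(345, 200) [ 569. -100.   10.]
(370, 201) [ 565. -192.   21.]
(325, 200) [564. -26.  38.]
(350, 150) [ 765. -120.    0.]
(280, 220) [493. 139.   3.]
321 [ 471. -265.   72.] [593.  31.  85.]
26 1198
44 229
60 271
72 321
 -3   3  -5  -5   4   0   2  -2  -2   1   4  -6  -4   3   4  -1  -3  -1   1   0  -4  -1   0  -2   2  -4   2   6  -3   1   4  -3   5   2  -6  -4
 -6  -3   0   2   1  -4  -1   0  -2   4   3   4   2   0  -4  -2   1   4   0   1   2   4  -1   2   5   4   0   2  -3   2  -1  -5   0   1  -5   1
 -3  -2  32  32  32  34  35  33  29  34  33  34  33  33  30  33  33   2   3  -2  -1   0   2   0  -2  -6   4   1   3   1  -3  -7  -4  -2  -4   2
 -2  -8  16  10   9   9   7  13  16  19  17  20  25  29  31  31  33  33  30  32  34  35  35  35  37  31  36  34  36  34  36  37  32  30  -4   3
  0  48  16  
[... 2454 characters left out ...]
   2  -1  -2   3  -4   5  -1   9   2  77  82  80  77  79  79  77  77  79  77  82  78  75  76  83  82  76  75  75  76  76   0
  5  -1  -1   1   3   3  -3  -5   0   5   0  -1   4   3   1  -4  -2   2   1  72  69  69  69  77  71  76  79  79  75  81  78  81  83  80  80  -1
 -4  -4   2   4  -4  -1   4   2   1  -4  -2  -2  -4   5   2   0   0   0   2  -3  -1  -2  -1   0   5   5   0   2   0   5   3   1   1   1  -2  -3
  1   4   1  -4  -3   3   3   3   1   6  -6  -4  -4  -3   0   0   1   0   3   1   1   1   3   2   2   0   0  -1   0   3   3   3   0  -4  -4  -2
  0   4  -3   2   5   1   5  -1  -2   4  -3   6   9  -3   1   0  -2   6   0  -3  -4  -4   7  -5   0  -6  -2   3  -2  -1  -2   1  -2   5  -1   0
```

View pics/c0.png

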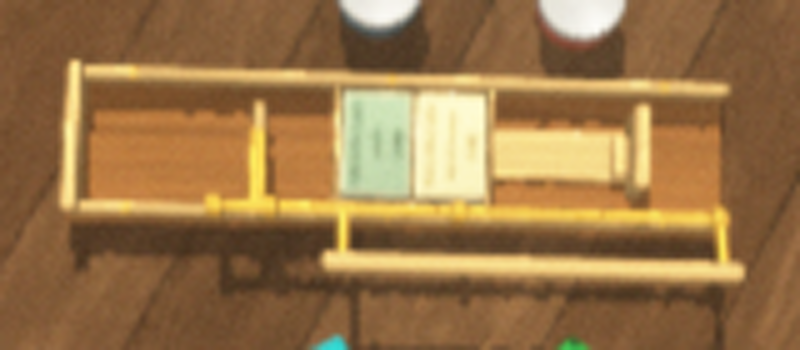

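```bash
cat >> h.py <<'E'
def ray(s,u,v,z):
    d=R.from_quat(s['rotation']).as_matrix()@np.array([(u-s['cx'])/s['fx'],(v-s['cy'])/s['fy'],1.]); o=np.array(s['origin']); return o+d*(z-o[2])/d[2]
E
python3 - <<'E'
from h import *
s=dict(np.load('pics/top0.npz')); w=cloud(s)
c=lambda a,b,z: ray(s,245-.4+a/5,170-.4+b/5,z)
for n,a,b,z in [('barL',323,261,72),('barR',744,272,72),('farwallL',85,71,34),('farwallR',728,90,34),('stopTL',70,62,47),('stopBL',70,208,47),('axR',725,216,62),('gate',258,190,61),('axL',212,205,62),('plT',642,105,68),('plB',638,190,68),('plrear',650,148,68),('nose',338,140,36)]:
    print(n,np.round(c(a,b,z),1))
from numpy import polyfit
P=w.reshape(-1,3); P=P[~np.isnan(P[:,0])]
def sel(xl,xh,yl,yh,zl,zh): 
    q=P[(P[:,0]>xl)&(P[:,0]<xh)&(P[:,1]>yl)&(P[:,1]<yh)&(P[:,2]>zl)&(P[:,2]<zh)]; return q
for n,a in (('bar',(455,500,-260,20,66,95)),('far',(595,640,-240,210,27,45)),('axle',(495,535,-240,110,52,75))):
    q=sel(*a); f=polyfit(q[:,1],q[:,0],1); print(n,len(q),f,np.std(q[:,0]-np.polyval(f,q[:,1])),q[:,2].mean())
q=sel(540,600,-230,-180,50,80); print('plate',len(q),q.mean(0),q[:,1].min(),q[:,1].max())
E
```

```text
barL [480.4  29.8  72. ]
barR [ 475.9 -266.4   72. ]
farwallL [622.1 207.1  34. ]
farwallR [ 613.6 -265.    34. ]
stopTL [626.  216.3  47. ]
stopBL [519.2 212.3  47. ]
axR [ 516.7 -255.7   62. ]
gate [531.7  77.   61. ]
axL [520.5 109.4  62. ]
plT [ 595.3 -196.6   68. ]
plB [ 533.8 -193.    68. ]
plrear [ 564.2 -202.    68. ]
nose [572.7  21.   36. ]
bar 332 [1.73890495e-02 4.81237068e+02] 4.828403809135577 77.31209968883465
far 402 [1.77084913e-02 6.14901448e+02] 8.29998668747281 34.06072503375513
axle 248 [1.68426951e-02 5.19930956e+02] 4.484250277503632 61.16436848531658
plate 49 [ 568.20493717 -195.99656      65.93103106] -200.96625749222022 -190.93995906299781
```

move_arm(
  deltas=[
    [-1.5, -1.7, 0, 0, 0, 0],
    [-3.8, -4.3, 0, 0, 0, 0],
    [-6.3, -7.2, 0, 0, 0, 0],
    [-8.8, -10.1, 0, 0, 0, 0],
    [-11.3, -12.9, 0, 0, 0, 0],
  ],
  claw=7.6,
)

```text
time_s: 0.6
tcp_pos: [230.3, 396.8, 230.8]
orientation: [0.137, 0.991, -0.0, -0.0]
force: [0.4, -0.2, -0.3]
grip_width: 76.0
finger_force: 0.0
```

move_arm(
  deltas=[
    [-2.5, -2.9, 0, 0, 0, 0],
    [-5, -5.8, 0, 0, 0, 0],
    [-7.5, -8.7, 0, 0, 0, 0],
    [-10, -11.6, 0, 0, 0, 0],
    [-12.5, -14.5, 0, 0, 0, 0],
  ],
)

```text
time_s: 1.1
tcp_pos: [311.0, 223.4, 231.0]
orientation: [0.137, 0.991, -0.0, -0.0]
force: [1.3, 0.2, 0.8]
grip_width: 76.1
finger_force: 0.0
```

move_arm(
  deltas=[
    [-2.5, -2.9, 0, 0, 0, 0],
    [-5, -5.8, 0, 0, 0, 0],
    [-7.5, -8.7, 0, 0, 0, 0],
    [-10, -11.6, 0, 0, 0, 0],
    [-12.5, -14.5, 0, 0, 0, 0],
  ],
)

```text
time_s: 1.6
tcp_pos: [392.0, 49.7, 231.1]
orientation: [0.138, 0.99, 0.0, -0.0]
force: [1.0, -0.1, -0.6]
grip_width: 76.2
finger_force: 0.0
```

move_arm(
  deltas=[
    [-2.5, -2.9, 0, 0, 0, 0],
    [-5, -5.8, 0, 0, 0, 0],
    [-7.5, -8.7, 0, 0, 0, 0],
    [-10, -11.6, 0, 0, 0, 0],
    [-12, -13.7, 0, 0, 0, 0],
  ],
)

```text
time_s: 2.1
tcp_pos: [470.2, -115.3, 230.8]
orientation: [0.138, 0.99, -0.0, -0.0]
force: [0.4, -0.0, 0.8]
grip_width: 75.8
finger_force: 0.0
```

move_arm(
  deltas=[
    [-2.5, -2.9, 0, 0, 0, 0],
    [-5, -5.7, 0, 0, 0, 0],
    [-7, -8, 0, 0, 0, 0],
    [-8.3, -9.2, 0, 0, 0, 0],
    [-8.3, -9.2, 0, 0, 0, 0],
  ],
)

```text
time_s: 2.6
tcp_pos: [524.9, -226.1, 230.5]
orientation: [0.138, 0.99, 0.0, -0.0]
force: [0.1, -0.1, 0.1]
grip_width: 76.2
finger_force: 0.0
```

move_arm(
  deltas=[
    [0, 0, 0, 0, 0, 7.6],
    [0, 0, 0, 0, 0, 15.2],
    [0, 0, 0, 0, 0, 22.8],
    [0, 0, 0, 0, 0, 30.4],
    [0, 0, 0, 0, 0, 38],
  ],
)

```text
time_s: 3.1
tcp_pos: [524.2, -223.1, 231.0]
orientation: [0.455, 0.891, 0.0, -0.001]
force: [-0.1, -0.3, 0.7]
grip_width: 76.2
finger_force: 0.0
```

move_arm(
  deltas=[
    [0, 0, 0, 0, 0, 7.6],
    [0, 0, 0, 0, 0, 15.2],
    [0, 0, 0, 0, 0, 22.8],
    [0, 0, 0, 0, 0, 30.4],
    [0, 0, 0, 0, 0, 37.2],
  ],
)

```text
time_s: 3.6
tcp_pos: [524.2, -223.1, 231.0]
orientation: [0.715, 0.699, -0.0, -0.001]
force: [-0.8, -0.0, 0.3]
grip_width: 76.1
finger_force: 0.0
```

move_arm(
  deltas=[
    [0, 0, 1.5, 0, 0, 0],
    [0, 0, 4.5, 0, 0, 0],
    [0, 0, 8, 0, 0, 0],
    [0, 0, 11, 0, 0, 0],
    [0, 0, 12, 0, 0, 0],
  ],
)

```text
time_s: 4.1
tcp_pos: [521.7, -221.8, 106.3]
orientation: [0.712, 0.702, -0.001, -0.004]
force: [-0.4, 0.3, -0.9]
grip_width: 76.1
finger_force: 0.0
```

Run:
```python
from h import *
s=snap('wrist','w1'); t=snap('top','t1'); 
c=t['frame'][170:240,245:405,::-1]; c=cv2.resize(c,None,fx=4,fy=4,interpolation=cv2.INTER_CUBIC)
cv2.imwrite('pics/w1b.png',np.vstack([cv2.resize(s['frame'][60:,:,::-1],(544,289)),cv2.resize(c,(544,238))]))
print(s['origin'],status.read_state()['tcp_pos'])
```

```text
[ 523.15729523 -154.6679603   249.4438571 ] [ 523.16286996 -222.95319641  109.0229428 ]
```

View pics/w1b.png

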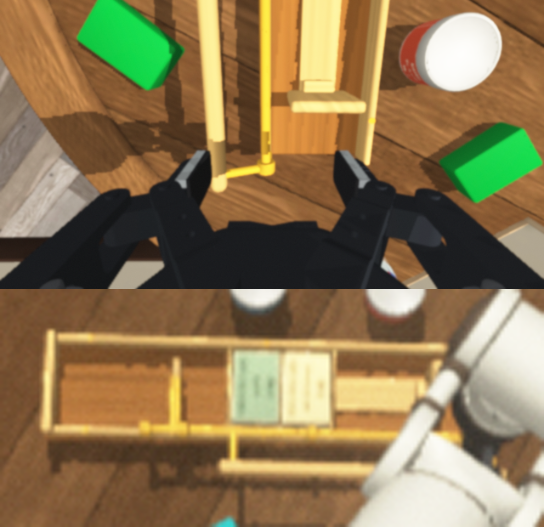

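Run:
```python
from h import *
s=dict(np.load('pics/w1.npz')); M=R.from_quat(s['rotation']).as_matrix(); print(M.round(2).tolist(),s['fx'])
ps=-.0172
def ch(p): d=p-np.array([569.5,-18,0]); return np.round([d[0]*np.cos(ps)+d[1]*np.sin(ps),-d[0]*np.sin(ps)+d[1]*np.cos(ps),p[2]],1)
c=lambda a,b,z: ch(ray(s,a/.85,60+b/.85,z))
for n,a,b,z in [('barend',219,184,72),('bar up',207,10,72),('axle end',267,170,62),('axle up',265,10,62),('plate L top',290,97,68),('plate R top',365,104,68),('plate rear L bottom edge',292,107,68),('plate rear R',363,111,68),('far wall',371,120,34),('far wall up',384,10,34),('tipL',205,152,100),('tipR',343,152,100)]: print(n,c(a,b,z))
t=status.read_state()['tcp_pos']; print('tcp',ch(t))
w=cloud(s); 
q=w[330:400,200:430]
for (u,v) in [(240,240),(235,250),(403,240),(408,250),(380,180),(250,200)]: print((u,v),ch(w[v,u]))
```

```text
[[1.0, -0.01, -0.01], [-0.01, -0.97, -0.26], [-0.01, 0.26, -0.97]] 276.3082726208491
barend [ -90.2 -245.5   72. ]
bar up [ -90.8 -108.9   72. ]
axle end [ -49.6 -237.4   62. ]
axle up [ -50.7 -107.2   62. ]
plate L top [ -31.2 -171.    68. ]
plate R top [  27.9 -176.3   68. ]
plate rear L bottom edge [ -29.5 -179.    68. ]
plate rear R [  26.9 -182.    68. ]
far wall [  48.7 -199.1   34. ]
far wall up [  48.8 -102.5   34. ]
tipL [ -91.1 -203.7  100. ]
tipR [   3.7 -203.1  100. ]
tcp [ -42.8 -205.7  109. ]
(240, 240) [ -84.2 -193.7  124.1]
(235, 250) [ -83.1 -193.4  135.6]
(403, 240) [  -4.  -193.4  123.6]
(408, 250) [  -5.  -193.2  135.1]
(380, 180) [  -4.9 -175.1   66.5]
(250, 200) [ -90.  -185.8   79.7]
```

move_arm(
  deltas=[
    [0, 0.2, 0.5, 0, 0, 0],
    [0, 0.4, 1.2, 0, 0, 0],
    [0, 0.43, 2, 0, 0, 0],
    [0, 0.43, 2.5, 0, 0, 0],
    [0, 0.43, 2.5, 0, 0, 0],
  ],
)

```text
time_s: 4.7
tcp_pos: [528.5, -224.1, 85.3]
orientation: [0.713, 0.701, -0.0, -0.001]
force: [-0.2, 0.1, 0.4]
grip_width: 76.3
finger_force: 0.0
```

move_arm(
  deltas=[
    [0, 0, 0.3, 0, 0, 0],
    [0, 0, 0.6, 0, 0, 0],
    [0, 0, 0.9, 0, 0, 0],
    [0, 0, 1.2, 0, 0, 0],
    [0, 0, 1.2, 0, 0, 0],
  ],
)

```text
time_s: 5.2
tcp_pos: [528.7, -224.3, 73.7]
orientation: [0.713, 0.701, -0.0, -0.001]
force: [-0.6, -0.1, -0.5]
grip_width: 76.2
finger_force: 0.0
```

move_arm(
  deltas=[
    [0, 0, 0.2, 0, 0, 0],
    [0, 0, 0.4, 0, 0, 0],
    [0, 0, 0.6, 0, 0, 0],
    [0, 0, 0.8, 0, 0, 0],
    [0, 0, 0.8, 0, 0, 0],
  ],
)

```text
time_s: 5.7
tcp_pos: [528.8, -224.3, 65.9]
orientation: [0.713, 0.701, -0.0, -0.0]
force: [-0.7, 0.2, 0.1]
grip_width: 76.0
finger_force: 0.0
```

```bash
cat >> h.py <<'E'
def bar(s):
    # bar height and angle from the wrist depth, and plate rear
    ps=-.0172; w=cloud(s)-np.array([569.5,-18,0]); c=R.from_euler('z',-ps).as_matrix(); w=w@c.T
    p=w.reshape(-1,3); p=p[~np.isnan(p[:,0])]
    return p
E
python3 - <<'E'
from h import *
s=snap('wrist','w2'); p=bar(s); st=status.read_state(); print(st['tcp_pos'],st['force'])
q=p[(p[:,0]>-105)&(p[:,0]<-70)&(p[:,1]>-170)&(p[:,1]<-60)&(p[:,2]>20)]
print(len(q),q.mean(0),np.percentile(q[:,2],[50,80,95]))
E
```

```text
[ 528.91817691 -224.36001233   66.08307015] [-0.46780228 -0.37898404  0.26381929]
6029 [ -88.46005973 -127.31516894   77.79217118] [78.37906205 79.42028292 80.11966879]
```

move_arm(
  deltas=[
    [0, 0, 0.2, 0, 0, 0],
    [0, 0, 0.4, 0, 0, 0],
    [0, 0, 0.6, 0, 0, 0],
    [0, 0, 0.6, 0, 0, 0],
    [0, 0, 0.6, 0, 0, 0],
  ],
)

```text
time_s: 6.25
tcp_pos: [529.3, -224.6, 60.6]
orientation: [0.713, 0.701, 0.0, 0.0]
force: [-1.0, 0.6, 2.2]
grip_width: 75.8
finger_force: 1.1
```

```bash
cat > b.py <<'E'
from h import *
import sys
s=snap('wrist',sys.argv[1]); p=bar(s); st=status.read_state(); print(st['tcp_pos'],st['force'],st['time_s'])
y0=float(sys.argv[2])
q=p[(p[:,0]>-105)&(p[:,0]<-70)&(p[:,1]>y0)&(p[:,1]<y0+80)&(p[:,2]>20)]
z=np.percentile(q[:,2],80)-7; print(len(q),q.mean(0),'axis z',z,'theta',.345-np.arcsin(np.clip((z-58)/42,-1,1)))
E
python3 b.py w3 -170
```

```text
[ 529.3383959  -224.62542488   60.65867204] [ 0.26834183 -0.61137833  2.40067029] 6.3
6321 [ -88.72016994 -128.30549689   76.77092824] axis z 71.45425654736422 theta 0.018912210122999318
```

move_arm(
  deltas=[
    [0, 0, -0.4, 0, 0, 0],
    [0, -0.3, -0.6, 0, 0, 0],
    [0, -0.5, -0.6, 0, 0, 0],
    [0, -0.5, -0.3, 0, 0, 0],
    [0, -0.5, 0, 0, 0, 0],
  ],
)

```text
time_s: 6.8
tcp_pos: [524.0, -224.6, 60.5]
orientation: [0.713, 0.701, -0.0, 0.0]
force: [1.0, 0.0, 2.4]
grip_width: 76.1
finger_force: 1.5
```

```bash
python3 b.py w4 -170
```

```text
[ 523.69176018 -224.49761682   59.78190991] [ 1.93197883 -1.01504935  1.87969758] 6.85
5907 [ -90.34075051 -127.47015468   71.48242178] axis z 66.09175076385088 theta 0.15112703968958335
```

View pics/w4.png

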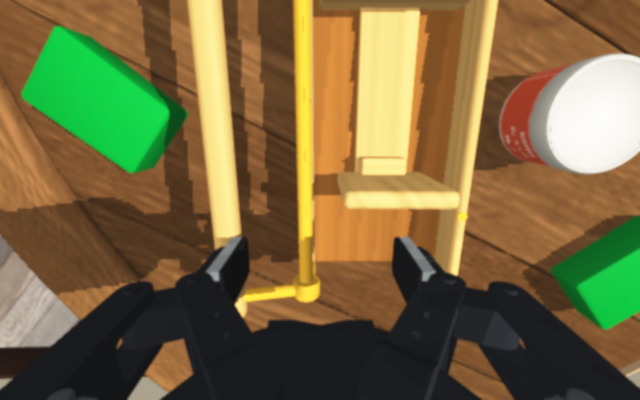

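move_arm(
  deltas=[
    [0, 0, 0.4, 0, 0, 0],
    [0, 0, 0.8, 0, 0, 0],
    [0, 0, 1.2, 0, 0, 0],
    [0, 0.1, 1.6, 0, 0, 0],
    [0, 0.1, 1.6, 0, 0, 0],
  ],
)

```text
time_s: 7.35
tcp_pos: [525.1, -224.5, 43.9]
orientation: [0.713, 0.701, -0.0, 0.0]
force: [2.2, -0.3, 5.4]
grip_width: 75.4
finger_force: 2.8
```

move_arm(
  deltas=[
    [0, 0.1, 0.4, 0, 0, 0],
    [0, 0.2, 0.8, 0, 0, 0],
    [0, 0.3, 1.2, 0, 0, 0],
    [0, 0.4, 1.5, 0, 0, 0],
    [0, 0.4, 1.5, 0, 0, 0],
  ],
)

```text
time_s: 7.85
tcp_pos: [529.2, -224.6, 29.6]
orientation: [0.713, 0.701, -0.0, 0.0]
force: [1.9, -0.3, 7.3]
grip_width: 76.0
finger_force: 3.7
```

```bash
python3 b.py w5 -170
```

```text
[ 529.18099881 -224.58409496   29.66125391] [1.08297908 0.1296309  7.27410886] 7.9
6219 [ -86.66710098 -128.10468263   44.76339869] axis z 39.38951578200018 theta 0.8040612777791984
```

move_arm(
  deltas=[
    [0, 0, 0.2, 0, 0, 0],
    [0, 0, 0.4, 0, 0, 0],
    [0, 0, 0.6, 0, 0, 0],
    [0, 0, 0.6, 0, 0, 0],
    [0, 0, 0.6, 0, 0, 0],
  ],
)

```text
time_s: 8.4
tcp_pos: [531.4, -225.0, 25.5]
orientation: [0.713, 0.701, 0.001, 0.002]
force: [5.5, 2.0, 11.2]
grip_width: 75.9
finger_force: 6.2
```

```bash
python3 b.py w6 -170
```

```text
[ 531.43442578 -225.05499571   25.47795526] [ 5.94812603  2.71678513 12.1838304 ] 8.45
6207 [ -84.28958604 -128.42220276   40.55062806] axis z 35.175629485023634 theta 0.9195265250579862
```

View pics/w6.png

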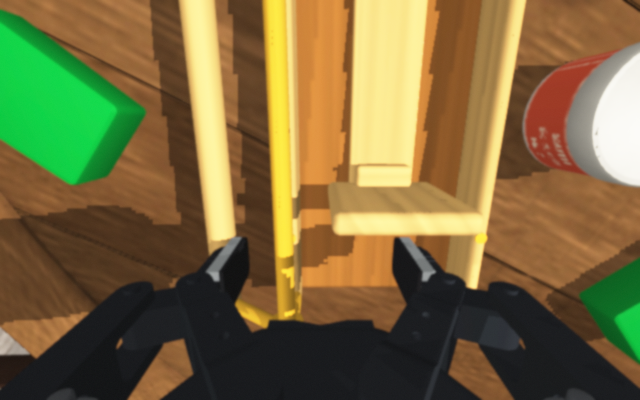

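move_arm(
  deltas=[
    [0, -0.1, 0, 0, 0, 0],
    [0, -0.2, 0, 0, 0, 0],
    [0, -0.3, 0, 0, 0, 0],
    [0, -0.4, 0, 0, 0, 0],
    [0, -0.4, 0, 0, 0, 0],
  ],
)

```text
time_s: 8.95
tcp_pos: [530.3, -225.1, 27.1]
orientation: [0.714, 0.7, 0.003, 0.005]
force: [12.4, 5.3, 13.4]
grip_width: 75.6
finger_force: 9.4
```

```bash
python3 b.py w7 -170
```

```text
[ 530.33257957 -225.16868156   27.10738715] [12.39063872  4.37281659 13.63100516] 9.0
6220 [ -85.31553302 -128.456935     42.18451976] axis z 36.80581147617167 theta 0.8739458544758253
```

move_arm(
  deltas=[
    [0, 0, -0.5, 0, 0, 0],
    [0, -0.2, -1.0, 0, 0, 0],
    [0, -0.5, -1.3, 0, 0, 0],
    [0, -0.6, -1.3, 0, 0, 0],
    [0, -0.6, -1.3, 0, 0, 0],
  ],
)

```text
time_s: 9.5
tcp_pos: [525.4, -225.6, 39.9]
orientation: [0.714, 0.7, 0.004, 0.007]
force: [17.4, 3.2, 6.7]
grip_width: 76.0
finger_force: 10.0
```

```bash
python3 b.py w8 -170
```

```text
[ 525.3772473  -225.62832476   39.86845815] [16.99117624  2.52457257  6.63437712] 9.55
6187 [ -90.2087625  -128.77572464   54.72489924] axis z 49.32439609825583 theta 0.5530598659884338
```

move_arm(
  deltas=[
    [0, 0.6, -0.5, 0, 0, 0],
    [0, 0.8, -1.2, 0, 0, 0],
    [0, 0.8, -2.0, 0, 0, 0],
    [0, 0.8, -2.9, 0, 0, 0],
    [0, 0.8, -3.8, 0, 0, 0],
  ],
)

```text
time_s: 10.05
tcp_pos: [525.7, -223.7, 74.0]
orientation: [0.713, 0.701, -0.0, -0.002]
force: [-0.0, -0.4, -0.5]
grip_width: 76.0
finger_force: 0.0
```

move_arm(
  deltas=[
    [0, 0, -0.6, 0, 0, 0],
    [0, -0.2, -0.6, 0, 0, 0],
    [0, -0.6, -0.6, 0, 0, 0],
    [0, -0.9, -0.6, 0, 0, 0],
    [0, -0.9, -0.6, 0, 0, 0],
  ],
)

```text
time_s: 10.55
tcp_pos: [517.1, -223.9, 79.7]
orientation: [0.713, 0.701, -0.0, -0.001]
force: [0.0, 0.1, -1.2]
grip_width: 75.7
finger_force: 0.0
```

```bash
python3 b.py w9 -170
python3 - <<'E'
from h import *
s=dict(np.load('pics/w9.npz')); c=s['frame'][200:340,150:500,::-1]; cv2.imwrite('pics/w9c.png',cv2.resize(c,None,fx=2,fy=2,interpolation=cv2.INTER_CUBIC))
w=bar(s).reshape(-1,3); q=w[(w[:,1]<-185)&(w[:,1]>-205)&(w[:,2]>83)&(w[:,2]<130)]
for lo in range(83,125,4):
    r=q[(q[:,2]>=lo)&(q[:,2]<lo+4)]; L=r[r[:,0]<-60]; G=r[r[:,0]>-40]
    print(lo,[np.round(np.percentile(a[:,0],[2,98])) if len(a)>3 else None for a in (L,G)])
E
```

```text
[ 517.43109163 -224.06576469   79.82722267] [-0.40920601 -0.86155346  0.41861705] 10.6
4853 [ -88.95970677 -126.82686493   77.96760447] axis z 72.45921637522697 theta -0.006458009189035607
83 [None, None]
87 [array([-88., -87.]), array([-11., -11.])]
91 [array([-93., -87.]), array([-11.,  -6.])]
95 [array([-99., -87.]), array([-11.,   1.])]
99 [array([-100.,  -87.]), array([-12.,   2.])]
103 [array([-100.,  -87.]), array([-11.,   2.])]
107 [array([-100.,  -87.]), array([-11.,   2.])]
111 [array([-100.,  -87.]), array([-12.,   2.])]
115 [array([-100.,  -87.]), array([-12.,   2.])]
119 [array([-100.,  -87.]), array([-12.,   1.])]
123 [array([-93., -87.]), array([-11.,  -5.])]
```

View pics/w9c.png

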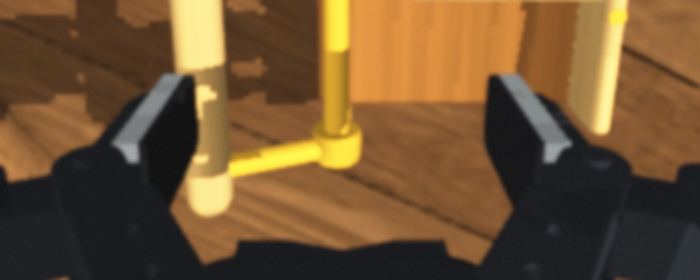

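move_arm(
  deltas=[
    [0, -0.5, 0.3, 0, 0, 0],
    [0, -0.6, 0.9, 0, 0, 0],
    [0, -0.7, 1.4, 0, 0, 0],
    [0, -0.8, 1.9, 0, 0, 0],
    [0, -0.8, 2.3, 0, 0, 0],
  ],
)

```text
time_s: 11.1
tcp_pos: [508.1, -224.0, 56.4]
orientation: [0.713, 0.701, -0.001, -0.002]
force: [-7.6, -0.8, 4.7]
grip_width: 76.2
finger_force: 4.5
```

```bash
python3 b.py w10 -170
```

```text
[ 507.75716035 -223.88703853   55.69879452] [-6.07061394 -2.30607852  2.89136267] 11.15
5666 [ -91.52422006 -127.03088839   66.67498693] axis z 61.12678558151478 theta 0.27048378277409024
```

move_arm(
  deltas=[
    [0, 0.25, 0.1, 0, 0, 0],
    [0, 0.3, 0.5, 0, 0, 0],
    [0, 0.35, 1.0, 0, 0, 0],
    [0, 0.5, 1.45, 0, 0, 0],
    [0, 0.5, 1.45, 0, 0, 0],
  ],
)

```text
time_s: 11.65
tcp_pos: [510.4, -223.1, 39.8]
orientation: [0.713, 0.701, -0.003, -0.005]
force: [-9.6, 0.3, 3.1]
grip_width: 75.6
finger_force: 3.7
```

```bash
python3 b.py w11 -170
```

```text
[ 511.20162102 -223.16154675   40.31972377] [-7.02062147  0.75373731  3.27283918] 11.7
5664 [ -89.36905728 -126.67052231   50.02643569] axis z 44.48319082751786 theta 0.6726604073248499
```

move_arm(
  deltas=[
    [0, 0, -0.4, 0, 0, 0],
    [0, 0, -0.8, 0, 0, 0],
    [0, 0, -0.9, 0, 0, 0],
    [0, 0, -0.9, 0, 0, 0],
    [0, 0, -0.9, 0, 0, 0],
  ],
)

```text
time_s: 12.2
tcp_pos: [515.4, -224.4, 52.1]
orientation: [0.713, 0.701, 0.0, 0.0]
force: [-1.9, 0.4, 3.8]
grip_width: 76.3
finger_force: 2.0
```

```bash
sed -i "s/^z=np.perc/print('rel',np.median(q[:,0])-(st['tcp_pos'][0]-569.5-.0172*(st['tcp_pos'][1]+18)));z=np.perc/" b.py; python3 b.py w12 -170
```

```text
[ 515.42839624 -224.34637803   52.07039181] [-1.5943115   1.64158743  4.50186761] 12.25
rel -40.43095193231631
5635 [ -91.30446661 -126.89128305   60.3679187 ] axis z 54.86634558748783 theta 0.419680216930178
```

move_arm(
  deltas=[
    [0, 0.05, 0.35, 0, 0, 0],
    [0, 0.13, 0.75, 0, 0, 0],
    [0, 0.26, 1.15, 0, 0, 0],
    [0, 0.42, 1.53, 0, 0, 0],
    [0, 0.42, 1.53, 0, 0, 0],
  ],
)

```text
time_s: 12.75
tcp_pos: [519.0, -224.5, 36.1]
orientation: [0.713, 0.701, -0.0, -0.0]
force: [-3.4, -0.6, 4.2]
grip_width: 76.4
finger_force: 2.2
```

```bash
python3 b.py w13 -170
```

```text
[ 518.99087602 -224.48035449   36.35141994] [-3.98679943 -0.13240653  4.63960669] 12.8
rel -39.55239378609959
5623 [ -86.87889219 -126.95193637   44.46812388] axis z 38.96187477386118 theta 0.8154514030405696
```

move_arm(
  deltas=[
    [0, 0.1, 0.15, 0, 0, 0],
    [0, 0.22, 0.35, 0, 0, 0],
    [0, 0.36, 0.55, 0, 0, 0],
    [0, 0.52, 0.78, 0, 0, 0],
    [0, 0.52, 0.78, 0, 0, 0],
  ],
)

```text
time_s: 13.3
tcp_pos: [524.4, -224.5, 28.8]
orientation: [0.713, 0.701, -0.0, -0.0]
force: [-4.0, -0.3, 5.3]
grip_width: 75.6
finger_force: 2.6
```

```bash
python3 b.py w14 -170
python3 - <<'E'
from h import *
t=snap('top','t14'); p=bar(t); q=p[(p[:,1]>85)&(p[:,1]<105)&(p[:,0]>-90)&(p[:,0]<60)&(p[:,2]>72)]; print(len(q),q.mean(0),q[:,2].max(),np.percentile(q[:,0],[2,98]))
E
```

```text
[ 524.3249025  -224.55409806   28.88297286] [-3.09840852 -0.32883241  5.57241633] 13.35
rel -40.112439386178
5638 [ -82.10173737 -126.93060272   37.12672457] axis z 31.60575074986027 theta 1.024539012552021
62 [-18.32278185  95.12646162  97.34091876] 124.80833695377692 [-42.7011657   15.31001817]
```

move_arm(
  deltas=[
    [0.2, 0, 0, 0, 0, 0],
    [0.5, 0, 0, 0, 0, 0],
    [0.9, 0, 0, 0, 0, 0],
    [1.3, 0, 0, 0, 0, 0],
    [1.7, 0, 0, 0, 0, 0],
  ],
)

```text
time_s: 13.9
tcp_pos: [527.1, -210.1, 30.9]
orientation: [0.713, 0.701, -0.0, 0.004]
force: [1.2, -6.5, 6.8]
grip_width: 76.0
finger_force: 4.7
```

move_arm(
  deltas=[
    [0.5, 0, 0, 0, 0, 0],
    [1, 0, 0, 0, 0, 0],
    [1.5, 0, 0, 0, 0, 0],
    [2, 0, 0, 0, 0, 0],
    [2.5, 0, 0, 0, 0, 0],
  ],
)

```text
time_s: 14.4
tcp_pos: [529.2, -185.7, 31.7]
orientation: [0.713, 0.701, 0.001, 0.006]
force: [3.2, -8.2, 5.6]
grip_width: 76.0
finger_force: 5.1
```

```bash
python3 b.py w15 -135
```

```text
[ 529.20212256 -184.96012557   31.66008896] [ 2.29033509 -5.65988034  7.09103553] 14.45
rel -49.74188508355313
6412 [-87.59169444 -91.38718721  46.60394606] axis z 41.20140523068823 theta 0.7564803408254175
```

View pics/w15.png

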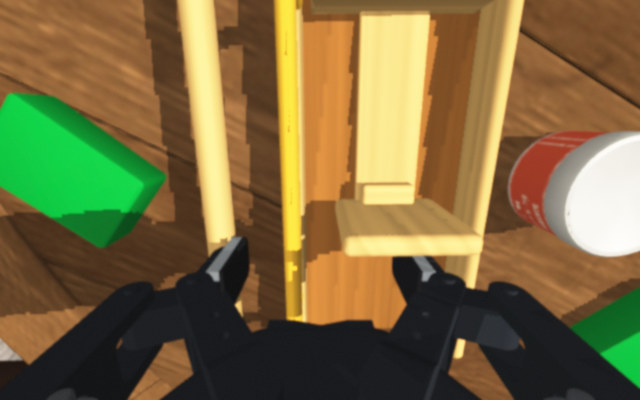

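move_arm(
  deltas=[
    [-0.4, 0, -0.3, 0, 0, 0],
    [-0.4, 0.2, -1.5, 0, 0, 0],
    [-0.4, 0.2, -3, 0, 0, 0],
    [-0.4, 0, -5, 0, 0, 0],
    [-0.4, -0.7, -5, 0, 0, 0],
  ],
)

```text
time_s: 14.95
tcp_pos: [520.2, -187.4, 82.0]
orientation: [0.713, 0.701, 0.001, 0.003]
force: [-0.3, -0.5, 1.1]
grip_width: 75.9
finger_force: 0.0
```

move_arm(
  deltas=[
    [0, -0.25, 0.3, 0, 0, 0],
    [0, -0.25, 0.7, 0, 0, 0],
    [0, -0.4, 1.2, 0, 0, 0],
    [0, -0.5, 1.7, 0, 0, 0],
    [0, -0.55, 2.2, 0, 0, 0],
  ],
)

```text
time_s: 15.45
tcp_pos: [510.0, -185.5, 55.0]
orientation: [0.713, 0.701, -0.002, -0.003]
force: [-7.7, -0.6, 4.7]
grip_width: 75.8
finger_force: 3.7
```

```bash
python3 b.py w16 -135
```

```text
[ 509.71636263 -185.42212887   54.09662164] [-4.94847563 -1.91942527  3.53304893] 15.5
rel -34.40860807312977
5544 [-91.60509946 -91.62050232  64.29716465] axis z 58.75158973253204 theta 0.32710405114261426
```

move_arm(
  deltas=[
    [0, 0, -0.3, 0, 0, 0],
    [0, 0.05, -0.4, 0, 0, 0],
    [0, 0.05, -0.2, 0, 0, 0],
    [0, 0.05, 0.1, 0, 0, 0],
    [0, 0.05, 0.1, 0, 0, 0],
  ],
)

```text
time_s: 16.0
tcp_pos: [513.2, -186.2, 55.3]
orientation: [0.713, 0.701, 0.0, 0.0]
force: [-2.0, 0.2, 3.3]
grip_width: 75.9
finger_force: 1.9
```

```bash
python3 b.py w17 -135
```

```text
[ 513.24615501 -186.26446699   55.51300449] [-2.16440786 -0.10300519  3.43252915] 16.05
rel -37.82862810076604
5530 [-91.52516925 -91.69190343  63.61738754] axis z 58.0886311304873 theta 0.3428897334221493
```

move_arm(
  deltas=[
    [0, 0, 0.5, 0, 0, 0],
    [0, 0.05, 1.05, 0, 0, 0],
    [0, 0.15, 1.45, 0, 0, 0],
    [0, 0.28, 1.85, 0, 0, 0],
    [0, 0.42, 2.15, 0, 0, 0],
  ],
)

```text
time_s: 16.55
tcp_pos: [516.9, -186.3, 33.8]
orientation: [0.713, 0.701, -0.0, -0.0]
force: [-5.0, -0.8, 5.5]
grip_width: 75.9
finger_force: 2.8
```

move_arm(
  deltas=[
    [0, 0.12, 0.2, 0, 0, 0],
    [0, 0.25, 0.4, 0, 0, 0],
    [0, 0.35, 0.55, 0, 0, 0],
    [0, 0.35, 0.55, 0, 0, 0],
    [0, 0.35, 0.55, 0, 0, 0],
  ],
)

```text
time_s: 17.05
tcp_pos: [520.5, -186.2, 28.5]
orientation: [0.713, 0.701, -0.0, -0.0]
force: [-4.9, -1.2, 5.0]
grip_width: 76.1
finger_force: 2.5
```

```bash
python3 b.py w18 -135
```

```text
[ 520.56421169 -186.18268085   28.56335749] [-5.42794762  0.14474972  5.05142038] 17.1
rel -35.87163772654272
5539 [-82.21497211 -91.69509059  37.10557818] axis z 31.584506914945294 theta 1.025189434132644
```

move_arm(
  deltas=[
    [0.2, 0, 0, 0, 0, 0],
    [0.4, 0, 0, 0, 0, 0],
    [0.7, 0, 0, 0, 0, 0],
    [1.0, 0, 0, 0, 0, 0],
    [1.2, 0, 0, 0, 0, 0],
  ],
)

```text
time_s: 17.6
tcp_pos: [523.4, -176.6, 30.4]
orientation: [0.713, 0.701, 0.0, 0.004]
force: [-1.6, -6.3, 5.4]
grip_width: 75.8
finger_force: 4.2
```

```bash
python3 b.py w19 -120
```

```text
[ 523.39179683 -176.31334477   30.43054646] [-1.38482668 -5.7705644   5.61278428] 17.65
rel -39.546372937982596
5547 [-83.25158164 -78.02560071  38.54316945] axis z 33.046662693274655 theta 0.981179991253418
```

move_arm(
  deltas=[
    [0.2, -0.2, 0.1, 0, 0, 0],
    [0.4, -0.3, 0.15, 0, 0, 0],
    [0.6, -0.3, 0.15, 0, 0, 0],
    [0.8, -0.3, 0.15, 0, 0, 0],
    [1.0, -0.3, 0.15, 0, 0, 0],
  ],
)

```text
time_s: 18.15
tcp_pos: [522.2, -167.9, 30.3]
orientation: [0.713, 0.701, 0.001, 0.006]
force: [-0.8, -8.0, 9.6]
grip_width: 76.2
finger_force: 5.5
```

```bash
python3 b.py w20 -110
```

```text
[ 522.16763394 -167.57265474   30.31089796] [ 0.26389328 -7.12433008  8.45006246] 18.2
rel -38.079815544029366
5461 [-83.1598005  -68.87627132  38.34887304] axis z 32.85196493326694 theta 0.9869554287053859
```

move_arm(
  deltas=[
    [0.3, -0.1, 0.05, 0, 0, 0],
    [0.6, -0.1, 0.1, 0, 0, 0],
    [0.9, -0.1, 0.1, 0, 0, 0],
    [1.2, -0.1, 0.1, 0, 0, 0],
    [1.5, -0.1, 0.1, 0, 0, 0],
  ],
)

```text
time_s: 18.7
tcp_pos: [522.1, -153.4, 30.0]
orientation: [0.713, 0.701, 0.001, 0.007]
force: [-0.2, -9.2, 9.7]
grip_width: 75.8
finger_force: 6.1
```

```bash
python3 b.py w21 -95
```

```text
[ 522.10040438 -152.92580365   29.86511527] [-0.24747958 -8.36163952 10.15193368] 18.75
rel -37.474522104467155
5448 [-82.88333984 -54.22290443  37.9195015 ] axis z 32.41953652109599 theta 0.9998731676019897
```

Stable at about 1.0 rad. Continuing.

move_arm(
  deltas=[
    [0.4, 0, 0, 0, 0, 0],
    [0.8, 0, 0, 0, 0, 0],
    [1.2, 0, 0, 0, 0, 0],
    [1.6, 0, 0, 0, 0, 0],
    [2.0, 0, 0, 0, 0, 0],
  ],
)

```text
time_s: 19.25
tcp_pos: [522.5, -133.2, 29.8]
orientation: [0.713, 0.701, 0.001, 0.006]
force: [-0.9, -9.6, 10.9]
grip_width: 76.0
finger_force: 6.2
```

```bash
python3 b.py w22 -75
```

```text
[ 522.47328927 -132.55491342   29.78928436] [-0.08039922 -7.71495467 11.34728307] 19.3
rel -37.42010140055766
5456 [-82.82522153 -33.98883287  37.83888804] axis z 32.321481727565356 theta 1.002820099599365
```

move_arm(
  deltas=[
    [0.5, 0, 0, 0, 0, 0],
    [1, 0, 0, 0, 0, 0],
    [1.5, 0, 0, 0, 0, 0],
    [2, 0, 0, 0, 0, 0],
    [2.5, 0, 0, 0, 0, 0],
  ],
)

```text
time_s: 19.8
tcp_pos: [522.9, -107.8, 29.7]
orientation: [0.713, 0.701, 0.001, 0.006]
force: [-1.3, -10.0, 11.6]
grip_width: 75.7
finger_force: 6.2
```

```bash
python3 b.py w23 -50
```

```text
[ 522.8641462  -107.03393859   29.62161273] [-0.0173719  -7.33795441 10.85348433] 19.85
rel -37.31270988732805
5468 [-82.75164757  -8.80800458  37.74073767] axis z 32.202731235432 theta 1.0063980294705974
```

move_arm(
  deltas=[
    [0.5, 0, 0, 0, 0, 0],
    [1, 0, 0, 0, 0, 0],
    [1.5, 0, 0, 0, 0, 0],
    [2, 0, 0, 0, 0, 0],
    [2.5, 0, 0, 0, 0, 0],
  ],
)

```text
time_s: 20.35
tcp_pos: [523.3, -82.6, 29.6]
orientation: [0.713, 0.701, 0.001, 0.006]
force: [-1.4, -9.9, 10.0]
grip_width: 76.0
finger_force: 6.2
```

```bash
sed -i 's/y0+80/min(y0+80,30)/' b.py; python3 b.py w24 -30
```

```text
[523.23118631 -81.74475286  29.50934262] [-0.91742917 -8.15189799 10.16094276] 20.4
rel -37.10256973845532
3996 [-82.54832346   2.28438668  37.69899972] axis z 32.15416277879095 theta 1.0078642595763485
```

move_arm(
  deltas=[
    [0.5, 0, 0, 0, 0, 0],
    [1, 0, 0, 0, 0, 0],
    [1.5, 0, 0, 0, 0, 0],
    [2, 0, 0, 0, 0, 0],
    [2.5, 0, 0, 0, 0, 0],
  ],
)

```text
time_s: 20.9
tcp_pos: [523.6, -57.3, 29.5]
orientation: [0.713, 0.701, 0.001, 0.006]
force: [-1.3, -9.8, 11.1]
grip_width: 75.6
finger_force: 6.2
```

```bash
python3 b.py w25 -10
```

```text
[523.61608021 -56.46586267  29.40641044] [ 0.21817136 -7.06383899 10.64842903] 20.95
rel -36.999599971300405
2390 [-82.50722323  10.9838156   37.59390401] axis z 32.01105961834537 theta 1.0121941949946511
```

move_arm(
  deltas=[
    [0.4, 0, 0, 0, 0, 0],
    [0.8, 0, 0, 0, 0, 0],
    [1.2, 0, 0, 0, 0, 0],
    [1.5, 0, 0, 0, 0, 0],
    [1.8, 0, 0, 0, 0, 0],
  ],
)

```text
time_s: 21.45
tcp_pos: [523.7, -39.0, 29.3]
orientation: [0.713, 0.701, 0.001, 0.005]
force: [-0.5, -9.8, 11.1]
grip_width: 75.7
finger_force: 6.3
```

```bash
python3 b.py w26 0
python3 - <<'E'
from h import *
s=dict(np.load('pics/w26.npz')); p=bar(s); q=p[(abs(p[:,0])<28)&(p[:,2]>63)&(p[:,2]<72)&(p[:,1]<40)&(p[:,1]>-20)]; print(len(q),np.percentile(q[:,1],[3,50,97]))
E
```

```text
[523.77761389 -38.54962446  29.27925943] [-1.1149079  -7.8455982  10.48329325] 21.5
rel -36.80692988110412
1629 [-82.4691154   15.33767324  37.42791537] axis z 31.875782653708384 theta 1.0163009511070564
3584 [-14.43278676  -3.99915902  -0.07626055]
```

move_arm(
  deltas=[
    [0.2, 0, 0, 0, 0, 0],
    [0.4, 0, 0, 0, 0, 0],
    [0.6, 0, 0, 0, 0, 0],
    [0.8, 0, 0, 0, 0, 0],
    [0.9, 0, 0, 0, 0, 0],
  ],
)

```text
time_s: 22.0
tcp_pos: [523.7, -29.9, 29.1]
orientation: [0.713, 0.701, 0.001, 0.005]
force: [-2.2, -10.5, 10.8]
grip_width: 76.1
finger_force: 6.1
```

move_arm(
  deltas=[
    [0.1, 0, 0, 0, 0, 0],
    [0.2, 0, 0, 0, 0, 0],
    [0.3, 0, 0, 0, 0, 0],
    [0.4, 0, 0, 0, 0, 0],
    [0.4, 0, 0, 0, 0, 0],
  ],
)

```text
time_s: 22.5
tcp_pos: [524.0, -28.0, 29.2]
orientation: [0.714, 0.701, 0.0, 0.006]
force: [-1.5, -18.6, 9.1]
grip_width: 76.1
finger_force: 10.5
```

```bash
python3 b.py w27 5
python3 - <<'E'
from h import *
t=snap('top','t27'); p=bar(t)
for lo,hi,n in ((-20,40,'tail'),): pass
w=t['frame'][165:235,245:405,::-1]; cv2.imwrite('pics/t27c.png',cv2.resize(w,None,fx=5,fy=5,interpolation=cv2.INTER_CUBIC))
E
```

```text
[523.96345012 -27.99469001  29.17717036] [ -1.40600126 -19.13521015   9.03295611] 22.55
rel -31.929033112974103
3598 [-77.74385461  10.97377585  84.92786994] axis z 107.71269824773495 theta -1.2257963267948966
```

View pics/t27c.png

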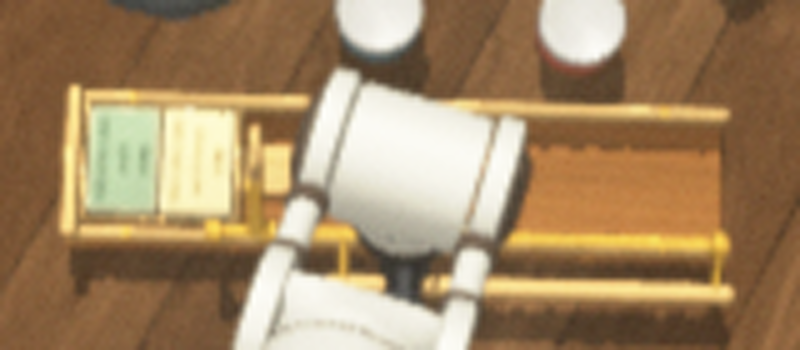

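move_arm(
  deltas=[
    [-0.3, 0, 0, 0, 0, 0],
    [-0.7, 0, 0, 0, 0, 0],
    [-1, 0, 0, 0, 0, 0],
    [-1, 0, -0.3, 0, 0, 0],
    [-1, -0.1, -0.8, 0, 0, 0],
  ],
)

```text
time_s: 23.1
tcp_pos: [518.7, -32.8, 34.4]
orientation: [0.713, 0.701, 0.0, -0.0]
force: [-3.1, 1.5, 3.6]
grip_width: 76.1
finger_force: 2.1
```

move_arm(
  deltas=[
    [0, -0.1, -1, 0, 0, 0],
    [0, -0.2, -2.5, 0, 0, 0],
    [0, -0.2, -5, 0, 0, 0],
    [0, -0.2, -8, 0, 0, 0],
    [0, -0.2, -11, 0, 0, 0],
  ],
)

```text
time_s: 23.6
tcp_pos: [516.8, -33.0, 145.6]
orientation: [0.713, 0.701, 0.001, 0.001]
force: [0.3, 1.1, -0.3]
grip_width: 76.2
finger_force: 0.0
```

move_arm(
  deltas=[
    [-1, -1, -3, 0, 0, 0],
    [-4, -3, -5, 0, 0, 0],
    [-8, -5, -6, 0, 0, 0],
    [-12, -6, -6, 0, 0, 0],
    [-12, -6, -6, 0, 0, 0],
  ],
)

```text
time_s: 24.1
tcp_pos: [454.2, -156.1, 205.5]
orientation: [0.715, 0.699, 0.0, 0.002]
force: [1.0, -0.3, -0.5]
grip_width: 76.1
finger_force: 0.0
```

Run:
```python
from h import *
t=snap('top','t28'); s=snap('side','s28'); p=bar(t)
w=t['frame'][165:235,245:405,::-1]; w=cv2.resize(w,None,fx=4,fy=4,interpolation=cv2.INTER_CUBIC); x=cv2.resize(s['frame'][150:290,220:440,::-1],(440,280))
cv2.imwrite('pics/e.png',np.vstack([w,np.pad(x,((0,0),(0,200),(0,0)))]))
print(status.read_state()['force'])
q=p[(p[:,0]<-80)&(p[:,0]>-100)&(p[:,1]>-60)&(p[:,1]<30)&(p[:,2]>20)]; print(np.median(q,0))
q=p[(abs(p[:,0])<26)&(p[:,2]>55)&(p[:,2]<80)&(p[:,1]<40)&(p[:,1]>-20)]; print(len(q),q.mean(0))
```

```text
[ 0.65246044 -0.23564596 -0.33260324]
[-89.23536959 -14.34122918  77.38968729]
38 [-1.67971483  6.2080242  67.38177731]
```

View pics/e.png

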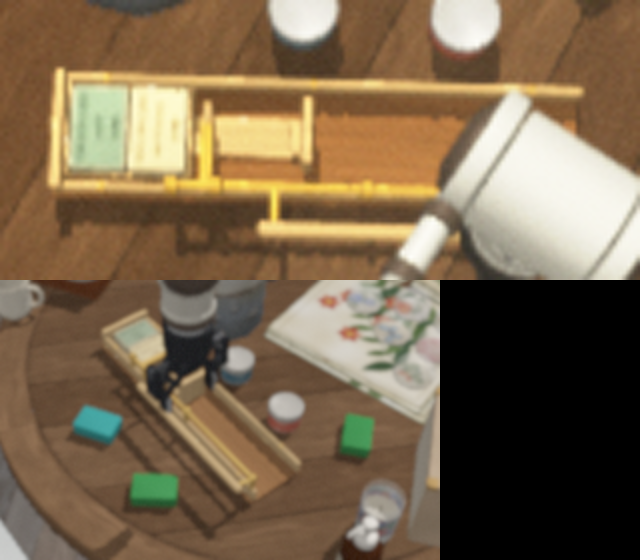

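The gate is shut (bar top at 77–79 mm). The plate is centred at chute y of about 6 mm, where home is 5, so the rack is home behind the gate and the hand is clear.

```bash
python3 -c "
from bench import ticket
print(ticket.sign_off())"
```

```text
the job is handed in; nothing more can be done
None
```

The rack is home against the stop board, the gate was held at about 1.0 rad while the rack passed under it and then dropped shut behind it, and the job was handed in at about 24 s; the first pushing attempt slipped to about 0.76 rad with the rack still short of the gate, and I do not have the judge's verdict.

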